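# Fetch the level from the cam-latched case

### The arm

A 6-joint arm with a two-finger parallel gripper is mounted at the origin on the work surface. World frame = base frame: x ahead of the robot, y to its left, z up, the work surface at z = 0. Lengths are in mm, angles in rad, forces in N, time in s.
With the tool pointing down it reaches from about 350 to 875 mm from the base axis. Payload 4.2 kg.
Tool frame: the origin (TCP) lies on the mounting face of the last link; the fingertips stand 173 mm ahead of it and the grasp point (between the pads) lies grip_point_offset ahead of it (grip_point_offset is the distance from the TCP to the grasp point, in mm); z points along the fingers, y is the line along which they close (so a half turn about z gives the same grasp; the last joint's range is limited). The gripper opens to 85 mm and grips with 20 to 120 N. Pads are 22 mm wide; open, the fingers measure 114 mm over their backs; the gripper's body (76 mm by 85 mm) begins 54 mm behind the grasp point. The pads swing forward as they close: fully open they stand 13 mm farther back than shut.
Start: joints at [-0.988, 0.385, 0.008, 0, -1.194, -0.259], TCP at [198.873, -592.494, 404.712] pointing down, gripper open.
Joint ranges: [-3.14, 3.14], [-1.21, 2.06], [-1.07, 1.41], [-3.16, 2.05], [-2.99, -0.16], [-3.1, 3.1]. Speed limits (rad/s): [2.79, 2.79, 3.14, 3.14, 3.14, 3.14].

### API

Orientations are given as a unit quaternion [x, y, z, w].
In Python, from bench import read_state, get_image, job_done, recognise, place_of, grip_point_offset gives the robot as it stands. The module is installed in compiled form; this text tells all that it offers.
- The arm moves only by the tool carry_out, never from a script. Its arguments are lists of equal length, an entry for each row: "slide": the shift along the tool's x, y, z in m, a list of three; "roll": the turn about the tool's z in degrees; "claw": the finger opening in m, from 0 to 0.0854. A call has 1 to 8 rows; each row is the pose to reach, as a shift and turn from the pose commanded when the call began, along the tool's axes at that moment; what a row does not reach only later rows make up. A row lasts 1/8 s, in which the tool goes at most 62.5 mm and 10.7 degrees, less where a joint would pass 70% of its speed; a pose out of reach is approached as far as the arm can. A call with a gripper value outside its range is refused whole. The fingers move at their own pace and stop on an object; the grip force is fixed at half the most. Time passes only in rows, so rows that repeat a pose let the fingers close. It gives the time, the measured TCP pose, the force, the opening and the grip force at its end, in the units of the state.
- read_state(): the state, without advancing time (a new reading comes with each control period).
- get_image(name): name is "scene" or "top"; returns a dict with "img" (400x640x3 uint8, red, green, blue), "z_map" (400x640 float32, mm along the optical axis (not along the pixel's ray), 0 where there is no reading), "mtx" (3x3 intrinsics, pixels), "k1" (the pictures are not rectified: a ray, as slopes to the right and down, at radius r is drawn at 1 + k1 r^2 times it, then the intrinsics apply), "world_from_camera" (4x4, takes a point from camera to world coordinates). Camera axes: x right, y up, looking along -z (the intrinsics and any distortion apply to the point x, -y, -z); pixel columns grow to the right and rows downward; lengths in mm; the calibration is good to about 2 mm. A picture is of the moment at which its call begins.
- job_done(): hands the job in; it is judged then, once.
Trained networks look in a picture, given as the dict that the camera call returned (one of the last four; its "shot" number tells which), for a name from the list of things; names that differ only in an ending like _2 or _b are one class to them, and where a whole thing is asked for, a point or a joint stands for the part that bears it (a point fixed in the world has none). Each returns a list of dicts, best first, with "conf" (0 to 1); they miss things now and then, are a little off and sometimes report something else, mostly with a low value. They report only what shows in the picture. A call takes as long as a camera call.
- recognise(picture, thing): "at" ([column, row] in pixels, amid what is visible of it).
- place_of(picture, thing): "at" ([column, row] in pixels: a listed point, or the origin of a listed thing).
The state is a dict: "clock": time; "joints": joint angles; "joint_vel": joint speeds; "joint_efforts": joint torques, N m; "position": TCP position; "ee_rot": TCP orientation; "contact_force": force on the tool from outside, world axes, zero at the start; "wrist_torque": the same for the moment, N m; "gripper_width": finger opening in mm; "grasp_force": force on a finger pad.
Only numpy, scipy, OpenCV 4.12 (cv2) and the standard library are available. Lean on these libraries where they do the work, as an engineer would, in place of code of your own. Each camera call takes 0.05 s, during which the arm holds its last target. There are 200 camera calls.

### The job

Turn the yellow latch knob a quarter turn clockwise, and only then swing the red lid back past upright so that it stays open. Slide the yellow level out from under the fixed roof without prying against it, lift it out and set it down (do not drop it) flat, lengthwise and fully inside the blue tray; leave the lid open and everything else undisturbed.

Things in the scene. Friction and masses are not known exactly. Their poses are not given: they have to be found in the camera images.
- case: Fixed grey steel instrument case, 190 (its x) x 340 (its y) x 76 mm high; origin at the centre of its underside, z up. Walls 5 mm thick, walls' top edge at z = 72 mm. Its inner floor is raised, at z = 30 mm. Its right part (y from -170 to -5 mm) is covered by a fixed roof; its left part (y from -2 to +170 mm) is covered by the hinged red lid; with the lid open the window there is 180 mm (x) by 170 mm (y from -5 to +165 mm). Its pose changes from start to start.
- roof: The case's fixed grey roof, 190 x 165 x 4 mm, underside 72 mm, top 76 mm above the table; it never opens. Same origin and axes as case.
- roof_edge (a point): Middle of the lower left edge of the fixed roof (the edge towards the window), 72 mm above the table; case axes. The level starts partly below it.
- latch_grip (a point): Centre of the latch knob's yellow wing, on the vertical turning axis, 116 mm above the table: the wing is 14 mm thick, 54 mm long, from 94 to 134 mm above the table. The knob stands on the fixed roof at (-45, -35) mm in the case frame. The point's y axis runs along the wing and along the steel tongue under it (16 mm wide, reaching 55 mm from the axis, top 91 mm above the table); it turns with the knob.
- latch (a joint): Turn of the latch knob in rad, 0 to 1.57, clockwise seen from above as it grows. 0: tongue along the case's +y, over the lid's edge, which blocks the lid. 1.57: tongue along the case's +x, clear. The lid comes free from about 1.1. Starts between 0 and 0.25; stiff (0.12 N m), stays where left.
- lid (a joint): Opening angle of the red lid in rad: 0 shut, 1.57 upright, 1.95 leaning back against its stop. Hinge along the case's y axis on its far (+x) edge, opening upward and away from the robot. Stiff hinge: the lid (0.45 kg) stays where it is left; lifting by the handle takes about 6 N.
- lid_hinge (a point): Point on the lid's hinge line, half-way along the lid: at (95, 84, 78) mm in the case frame. The point turns with the lid; its y axis is the hinge line.
- lid_handle (a point): Middle of the lid's steel bar handle: a round bar 12 mm thick, 90 mm long, parallel to the hinge, its centre line 45 mm above the lid's top face. With the lid shut it is at (-80, 84, 129) mm in the case frame; 175 mm from the hinge line along the lid and 51 mm out. The lid is 190 x 172 x 6 mm, its free edge 15 mm beyond the bar.
- level_center (a point): Centre (half-way up) of the yellow torpedo level, 36 (x) x 140 (y, its length) x 30 mm (z) with black ends and green vials, 0.2 to 0.4 kg, loose. It lies flat on the case's inner floor (centre 45 mm above the table), roughly along the case's y axis, 35 to 75 mm of its length hidden below the fixed roof (12 mm of room above it there).
- tray_blue: Fixed shallow blue tray, 210 (its x) x 125 (y) x 22 mm high, walls and floor 5 mm thick; origin at the centre of its underside. It stands left or right of the case; empty.
- tray_grey: Fixed grey tray of the same size on the other side, with a screwdriver and a wrench in it; leave alone.
- screwdriver: Bystander, leave alone: red screwdriver, 170 mm, lying in the grey tray. Origin under its centre.
- wrench: Bystander, leave alone: steel wrench, 170 mm, lying in the grey tray. Origin under its centre.
- hammer: Bystander, leave alone: hammer, 200 mm, lying on the table's left. Origin under its centre.
- brush: Bystander, leave alone: hand brush, 180 mm, lying on the table's right. Origin under its centre.
- tape: Bystander, leave alone: orange tape measure, 34 x 66 x 60 mm high, standing on the case's fixed roof. Origin under its centre.
- can: Bystander, leave alone: spray can, diameter 64 mm, 170 mm high, standing behind. Origin under its centre.
- jar: Bystander, leave alone: amber jar, diameter 72 mm, 100 mm high, standing behind. Origin under its centre.
- level: The same level's body, origin at the centre of its underside; axes as above.

How it is judged (in metres and radians):
On the way, in this order (a step that is already met when the one before it is completed fails the run):
1. the latch is turned (past 1.2 rad) while the lid is still shut (value of joint latch above 1.2 rad and value of joint lid below 0.1 rad), for 0.1 s.
2. the lid is swung back past upright, the level not yet moved (value of joint lid above 1.6 rad and z of level_center in the frame of case below 0.06 m), for 0.2 s.
3. the level is lifted out of the case (z of level_center in the frame of case above 0.1 m), for 0.05 s.
4. the level is lowered, still held, to within 20 mm of the blue tray's floor (x of level_center in the frame of tray_blue between -0.045 and 0.045 m and y of level_center in the frame of tray_blue between -0.05 and 0.05 m and z of level_center in the frame of tray_blue below 0.04 m and contact force between the fingers and level above 0.5 N), for 0.05 s.
At the end, for the whole second after the job is handed in: The level lies flat (within 0.12 rad) on the blue tray's floor, its centre within 45 mm along and 50 mm across of the tray's centre, lengthwise (within 0.6 rad), at rest and released; the lid stands open past upright (x of level_center in the frame of tray_blue between -0.045 and 0.045 m and y of level_center in the frame of tray_blue between -0.05 and 0.05 m and z of level_center in the frame of tray_blue below 0.026 m and angle between level_center's own z axis and vertical below 0.12 rad and angle between the y axis of level_center and the x axis of tray_blue, either way round below 0.6 rad and linear speed of level below 0.02 m/s and value of joint lid above 1.57 rad); the robot touches nothing.
It fails at once if a bystander moved by more than 30 mm (distance of any of screwdriver, wrench, hammer, brush, tape, can, jar from where it was at the start of the episode above 0.03 m).
It fails at once if the level pressed against the fixed roof with more than 20 N (contact force between level and roof above 20 N).
It also fails if it takes over 62 s, if anything falls off the work surface, if the arm or the gripper's body presses on something with over 40 N, if the wrist force passes 120 N, or if a joint passes its speed limit or range.

## Working session

There is one attempt and no reset: what is moved stays moved. The work goes in short steps, Python scripts to look and compute and a tool call to move; the robot and the scene stay as the last step left them, time stands still between calls to the robot, and variables do not carry over. Pictures are saved under pics/ and viewed, at most 10 in all, crops included, and the job is handed in when it is done.

Besides the shell and the picture viewer there is one more tool, called after ">>>" in YAML: its name, and indented under it one key for each argument. carry_out: Moves the arm, as the interface text tells. Its arguments: {"type":"object","properties":{"slide":{"type":"array"},"roll":{"type":"array"},"claw":{"type":"array"}},"required":["slide","roll","claw"]}

```bash
mkdir -p pics
cat > h.py <<'E'
import numpy as np, cv2
from scipy.spatial.transform import Rotation as R
from bench import *
def ray(p,uv):
    K=p["mtx"];k=p["k1"]
    d=np.array([(uv[0]-K[0,2])/K[0,0],(uv[1]-K[1,2])/K[1,1]]);s=d.copy()
    for _ in range(30): s=d/(1+k*(s@s))
    return np.array([s[0],-s[1],-1.])
def at_depth(p,uv,d):
    T=np.array(p["world_from_camera"]);return T[:3,:3]@(ray(p,uv)*d)+T[:3,3]
def at_z(p,uv,z):
    T=np.array(p["world_from_camera"]);r=T[:3,:3]@ray(p,uv);return T[:3,3]+r*(z-T[2,3])/r[2]
def cloud(p):
    T=np.array(p["world_from_camera"]);K=p["mtx"];k=p["k1"];h,w=p["z_map"].shape
    u,v=np.meshgrid(np.arange(w),np.arange(h));d=np.stack([(u-K[0,2])/K[0,0],(v-K[1,2])/K[1,1]],-1);s=d.copy()
    for _ in range(20): s=d/(1+k*(s**2).sum(-1,keepdims=True))
    z=p["z_map"][...,None];c=np.concatenate([s[...,:1]*z,-s[...,1:]*z,-z],-1)
    return c@T[:3,:3].T+T[:3,3]
def save(p,n): cv2.imwrite(f"pics/{n}.png",p["img"][...,::-1])
E
python3 - <<'E'
from h import *
print(grip_point_offset if not callable(grip_point_offset) else grip_point_offset())
print(read_state())
Z=dict(case=0,roof=72,roof_edge=72,latch_grip=116,lid_hinge=78,lid_handle=129,tray_blue=0,tray_grey=0,tape=76,can=0,jar=0,hammer=0,brush=0)
ims=[]
for c in ["top","scene"]:
    p=get_image(c);save(p,c+"0");ims.append(p["img"])
    print(c,np.round(p["world_from_camera"],3).tolist(),p["k1"])
    for t,z in Z.items():
        r=place_of(p,t)
        if r: print(t,[(round(q["conf"],2),np.round(q["at"]).tolist(),np.round(at_z(p,q["at"],z)).tolist()) for q in r[:2]])
E
```

```text
154.70000000000002
{'clock': 0.0, 'joints': array([-9.88402667e-01,  3.85536234e-01,  6.65447087e-03, -5.29198385e-04,
       -1.19400171e+00, -2.58568346e-01]), 'joint_vel': array([-0.0007999 , -0.0007277 , -0.00022588, -0.00182278,  0.00120164,
       -0.00108679]), 'joint_efforts': array([ 2.23578492e-03, -3.92291844e+01,  1.88397163e+01,  4.18619961e+00,
       -4.73011707e-03, -4.84255196e-06]), 'position': array([ 198.82506573, -592.31401481,  403.64018222]), 'ee_rot': array([-1.61109711e-01,  9.86935921e-01,  1.05306054e-03, -2.01473174e-04]), 'contact_force': array([ 0.92909335, -0.75433197,  0.47659731]), 'wrist_torque': array([ 0.0291737 ,  0.02340282, -0.03212903]), 'grasp_force': 0.0, 'gripper_width': 85.42967954600392}
top [[0.002, 0.989, -0.147, 356.114], [-1.0, 0.001, -0.009, -17.827], [-0.009, 0.147, 0.989, 1645.693], [0.0, 0.0, 0.0, 1.0]] -0.023377346379403946
case [(0.86, [325.0, 205.0], [563.0, 3.0, 0.0])]
roof [(0.76, [322.0, 205.0], [556.0, 10.0, 72.0])]
roof_edge [(0.6, [326.0, 204.0], [559.0, -4.0, 72.0])]
latch_grip [(0.69, [336.0, 219.0], [506.0, -34.0, 116.0
[... 990 characters left out ...]
.66, [338.0, 183.0], [502.0, -27.0, 116.0]), (0.55, [417.0, 274.0], [490.0, 378.0, 116.0])]
lid_hinge [(0.7, [318.0, 239.0], [665.0, 97.0, 78.0]), (0.41, [329.0, 213.0], [582.0, 39.0, 78.0])]
lid_handle [(0.81, [364.0, 202.0], [476.0, 90.0, 129.0])]
tray_blue [(0.75, [418.0, 274.0], [439.0, 361.0, 0.0]), (0.42, [257.0, 175.0], [691.0, -284.0, 0.0])]
tape [(0.57, [300.0, 188.0], [607.0, -103.0, 76.0])]
can [(0.73, [256.0, 176.0], [695.0, -283.0, 0.0])]
jar [(0.88, [352.0, 318.0], [709.0, 354.0, 0.0])]
hammer [(0.89, [410.0, 354.0], [626.0, 542.0, 0.0]), (0.46, [330.0, 214.0], [555.0, 8.0, 0.0])]
brush [(0.74, [304.0, 135.0], [438.0, -350.0, 0.0]), (0.64, [256.0, 119.0], [556.0, -533.0, 0.0])]
```

Run:
```python
from h import *
p=get_image("top")
im=cv2.resize(p["img"][130:290,150:500],None,fx=2.25,fy=2.25,interpolation=cv2.INTER_CUBIC);cv2.imwrite("pics/t1.png",im[...,::-1])
C=cloud(p);hsv=cv2.cvtColor(p["img"],cv2.COLOR_RGB2HSV);H,S,V=hsv[...,0].astype(int),hsv[...,1],hsv[...,2]
x,y,z=C[...,0],C[...,1],C[...,2]
def rect(m,n):
    P=C[m]; 
    if len(P)<5: print(n,len(P));return
    r=cv2.minAreaRect(P[:,:2].astype(np.float32));print(n,len(P),np.round(r[0]),np.round(r[1]),round(r[2],1),"z",np.round(np.percentile(P[:,2],[5,50,95])),"mean",np.round(P.mean(0)))
near=(abs(x-560)<160)&(abs(y)<220)
rect(near&((H<8)|(H>172))&(S>120)&(z>60)&(z<100),"lid")
rect(near&(z>62)&(z<92),"case top")
rect((abs(H-108)<15)&(S>100)&(y>200)&(z<60)&(x<600)&(x>300),"blue")
rect(near&(abs(H-26)<7)&(S>100)&(z>100)&(z<150)&(y<30),"latch")
rect(near&(z>110)&(z<150)&(y>20),"handle")
```

```text
lid 2938 [564.  89.] [174. 190.] 85.8 z [78. 84. 90.] mean [567.  89.  84.]
case top 5863 [560.   4.] [345. 196.] 85.8 z [71. 80. 88.] mean [557.   9.  80.]
blue 2662 [436. 678.] [215. 765.] 1.4 z [-2.  6. 23.] mean [442. 366.   6.]
latch 86 [513. -27.] [50. 20.] 83.8 z [119. 133. 137.] mean [510. -27. 131.]
handle 129 [484.  95.] [99. 12.] 85.8 z [126. 133. 139.] mean [483.  93. 132.]
```

View pics/t1.png

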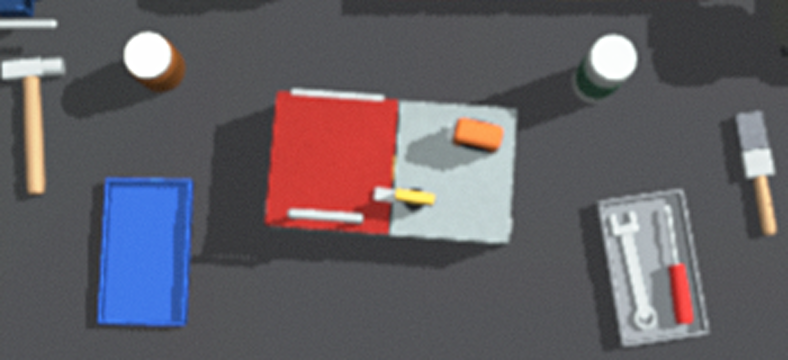

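The top picture shows the shut lid (red, zoomed crop about 330,160), the knob at (413,197) with its tongue over the lid's edge, and the blue tray on the left at (145,252). The networks' knob, handle and case positions agree with the depth fits: case at (560, 4), yaw -4.2°.

>>> carry_out:
  slide:
    - [-0.477,0.436,0.03]
    - [-0.477,0.436,0.03]
    - [-0.477,0.436,0.03]
    - [-0.477,0.436,0.03]
    - [-0.477,0.436,0.03]
    - [-0.477,0.436,0.03]
    - [-0.477,0.436,0.03]
    - [-0.477,0.436,0.03]
  roll: [-61,-61,-61,-61,-61,-61,-61,-61]
  claw: [0.05,0.05,0.05,0.05,0.05,0.05,0.05,0.05]

```text
clock: 2.45
position: [441.8, -153.8, 382.0]
ee_rot: [-0.64, 0.768, -0.001, 0.0]
contact_force: [1.6, -0.7, 0.5]
gripper_width: 49.7
grasp_force: 0.0
```

```bash
cat >> h.py <<'E'
CASE=np.array([560.,4,0]);YAW=np.radians(-4.2)
def case(v):
    c,s=np.cos(YAW),np.sin(YAW);return CASE+np.array([c*v[0]-s*v[1],s*v[0]+c*v[1],v[2]])
def go(tcp,yaw=None):
    "slide (m) and roll (deg) from here to TCP position (mm); yaw: wanted angle of tool y, deg, mod 180"
    s=read_state();M=R.from_quat(s["ee_rot"]).as_matrix()
    d=M.T@(np.array(tcp)-s["position"])/1000;y=np.degrees(np.arctan2(M[1,1],M[0,1]))
    r=0 if yaw is None else (y-yaw+90)%180-90
    print("slide",d.round(4).tolist(),"roll",round(r,1),"| yaw",round(y,1),"pos",s["position"].round(1),"F",s["contact_force"].round(1),"q6",s["joints"][5].round(2),"w",round(s["gripper_width"],1),"t",round(s["clock"],2))
E
python3 - <<'E'
from h import *
p=get_image("top");C=cloud(p);hsv=cv2.cvtColor(p["img"],cv2.COLOR_RGB2HSV);H,S=hsv[...,0].astype(int),hsv[...,1]
x,y,z=C[...,0],C[...,1],C[...,2]
m=(abs(H-108)<15)&(S>100)&(y>250)&(y<480)&(z<60)&(x<600)&(x>300)
print(cv2.minAreaRect(C[m][:,:2].astype(np.float32)))
a=case([-45,-35,0]);print(a)
go([a[0],a[1],310],172)
E
```

```text
((443.79779052734375, 366.3377685546875), (136.69808959960938, 215.4780731201172), 89.38957214355469)
[512.55751163 -27.61028783   0.        ]
slide [-0.1318, -0.0452, 0.072] roll -2.1 | yaw 169.9 pos [ 444.7 -149.5  381.7] F [ 1.5  2.  -0.5] q6 -0.2 w 50.1 t 2.5
```

>>> carry_out:
  slide:
    - [-0.133,-0.042,0.06]
    - [-0.133,-0.042,0.06]
    - [-0.133,-0.042,0.06]
    - [-0.133,-0.042,0.06]
    - [-0.133,-0.042,0.06]
  roll: [-2,-2,-2,-2,-2]
  claw: [0.05,0.05,0.05,0.05,0.05]

```text
clock: 3.12
position: [506.4, -32.9, 321.8]
ee_rot: [-0.653, 0.757, -0.0, 0.0]
contact_force: [0.0, 0.2, -0.3]
gripper_width: 49.8
grasp_force: 0.0
```

Run:
```python
from h import *
a=case([-45,-35,0]);go([a[0],a[1],271],172)
p=get_image("scene")
cv2.imwrite("pics/s1.png",cv2.resize(p["img"][120:270,250:450],None,fx=4,fy=4)[...,::-1])
```

```text
slide [-0.0062, -0.0053, 0.0508] roll -0.5 | yaw 171.5 pos [506.4 -32.9 321.8] F [ 0.   0.2 -0.3] q6 -0.4 w 49.8 t 3.12
```

View pics/s1.png

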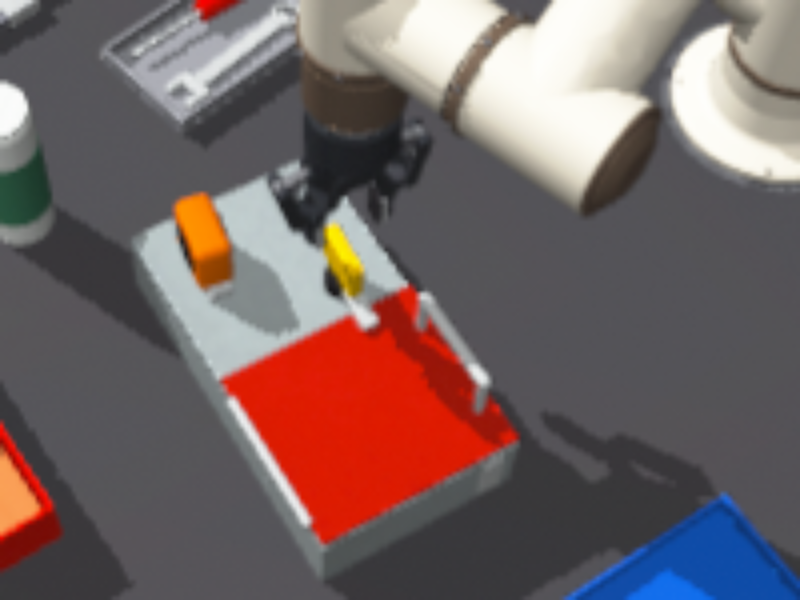

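The scene crop shows the fingers at about (355,195), above and straddling the yellow wing at (343,258), and the handle clear at (455,340). I'll correct by a few mm, lower and grip.

>>> carry_out:
  slide:
    - [-0.006,-0.005,0.0]
    - [-0.006,-0.005,0.05]
    - [-0.006,-0.005,0.05]
    - [-0.006,-0.005,0.05]
    - [-0.006,-0.005,0.05]
    - [-0.006,-0.005,0.05]
    - [-0.006,-0.005,0.05]
    - [-0.006,-0.005,0.05]
  roll: [0,0,0,0,0,0,0,0]
  claw: [0.05,0.05,0.05,0.05,0.01,0.01,0.01,0.01]

```text
clock: 4.18
position: [512.2, -27.3, 272.9]
ee_rot: [-0.653, 0.757, -0.0, 0.0]
contact_force: [-2.4, 1.9, 5.1]
gripper_width: 13.2
grasp_force: 59.3
```

Run:
```python
from h import *
a=case([-45,-35,0]);go([a[0],a[1],271],172)
```

```text
slide [0.0003, -0.0004, 0.0019] roll -0.5 | yaw 171.5 pos [512.2 -27.3 272.9] F [-2.4  1.9  5.1] q6 -0.41 w 13.2 t 4.17
```

>>> carry_out:
  slide:
    - [0,0,0]
    - [0,0,0]
    - [0,0,0]
    - [0,0,0]
    - [0,0,0]
    - [0,0,0]
    - [0,0,0]
    - [0,0,0]
  roll: [10,20,31,41,52,62,73,83]
  claw: [0.01,0.01,0.01,0.01,0.01,0.01,0.01,0.01]

```text
clock: 5.18
position: [512.0, -27.1, 272.9]
ee_rot: [0.015, 1.0, 0.0, -0.0]
contact_force: [-2.7, 2.8, 4.6]
gripper_width: 13.1
grasp_force: 59.4
```

>>> carry_out:
  slide:
    - [0,0,0]
    - [0,0,0]
    - [0,0,0]
    - [0,0,-0.04]
    - [0,0,-0.08]
    - [0,0,-0.08]
  roll: [0,0,0,0,0,0]
  claw: [0.01,0.05,0.05,0.05,0.05,0.05]

```text
clock: 5.92
position: [513.4, -27.3, 354.9]
ee_rot: [0.012, 1.0, 0.001, 0.004]
contact_force: [-0.6, 0.1, -1.5]
gripper_width: 49.9
grasp_force: 0.0
```

Run:
```python
from h import *
a=case([-80,84,0]);print(a);go([a[0],a[1],330],-4.2)
p=get_image("scene")
cv2.imwrite("pics/s2.png",cv2.resize(p["img"][120:270,250:450],None,fx=4,fy=4)[...,::-1])
```

```text
[486.36685038  93.63347186   0.        ]
slide [0.0302, 0.1202, 0.0249] roll -87.2 | yaw 88.6 pos [513.4 -27.3 354.9] F [-0.6  0.1 -1.5] q6 -1.86 w 49.9 t 5.92
```

View pics/s2.png

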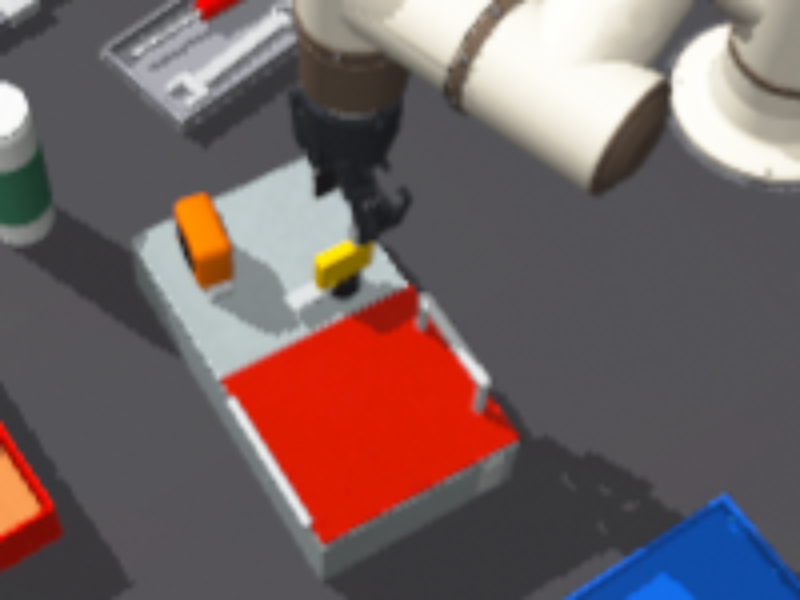

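The picture shows the wing at (343,263) and tongue at (300,297) now across the case, so the latch is turned and the lid still shut. Next is the handle.

>>> carry_out:
  slide:
    - [0.03,0.12,0.02]
    - [0.03,0.12,0.02]
    - [0.03,0.12,0.02]
    - [0.03,0.12,0.02]
    - [0.03,0.12,0.02]
    - [0.03,0.12,0.02]
    - [0.03,0.12,0.02]
    - [0.03,0.12,0.02]
  roll: [-87,-87,-87,-87,-87,-87,-87,-87]
  claw: [0.05,0.05,0.05,0.05,0.05,0.05,0.05,0.05]

```text
clock: 6.98
position: [485.1, 93.2, 329.9]
ee_rot: [-0.675, 0.738, 0.001, -0.002]
contact_force: [-0.1, -0.3, 0.1]
gripper_width: 49.6
grasp_force: 0.0
```

Run:
```python
from h import *
a=case([-80,84,0]);go([a[0],a[1],282],-4.2)
```

```text
slide [-0.0006, -0.0014, 0.0479] roll -1.0 | yaw 174.8 pos [485.1  93.2 329.9] F [-0.1 -0.3  0.1] q6 -0.61 w 49.6 t 6.97
```

>>> carry_out:
  slide:
    - [0,-0.001,0.045]
    - [0,-0.001,0.045]
    - [0,-0.001,0.045]
    - [0,-0.001,0.045]
    - [0,-0.001,0.045]
    - [0,-0.001,0.045]
    - [0,-0.001,0.045]
  roll: [-1,-1,-1,-1,-1,-1,-1]
  claw: [0.05,0.05,0.05,0.005,0.005,0.005,0.005]

```text
clock: 7.85
position: [485.8, 93.4, 287.5]
ee_rot: [-0.679, 0.734, 0.0, -0.0]
contact_force: [-4.0, 0.9, 5.5]
gripper_width: 9.9
grasp_force: 58.5
```

Run:
```python
from h import *
s=read_state();go(s["position"],-4.2);M=R.from_quat(s["ee_rot"]).as_matrix()
h=case([-80,84,0])
for th in np.linspace(0,1.85,25)[1:]:
    f=lambda t:np.array([-175*np.cos(t)+51*np.sin(t),0,175*np.sin(t)+51*np.cos(t)])
    d=f(th)-f(0);c=np.cos(YAW);w=np.array([c*d[0],np.sin(YAW)*d[0],d[2]])
    print(round(th,2),(M.T@w/1000).round(3).tolist())
```

```text
slide [0.0, 0.0, 0.0] roll -0.3 | yaw 175.5 pos [485.8  93.4 287.5] F [-4.   0.9  5.5] q6 -0.6 w 9.9 t 7.85
0.08 [-0.0, -0.004, -0.013]
0.15 [-0.0, -0.01, -0.026]
0.23 [-0.0, -0.016, -0.039]
0.31 [-0.0, -0.024, -0.051]
0.39 [-0.0, -0.032, -0.062]
0.46 [-0.0, -0.041, -0.073]
0.54 [-0.0, -0.051, -0.083]
0.62 [-0.0, -0.062, -0.092]
0.69 [-0.0, -0.073, -0.1]
0.77 [-0.0, -0.085, -0.108]
0.85 [-0.001, -0.097, -0.114]
0.92 [-0.001, -0.11, -0.12]
1.0 [-0.001, -0.124, -0.124]
1.08 [-0.001, -0.137, -0.127]
1.16 [-0.001, -0.151, -0.13]
1.23 [-0.001, -0.165, -0.131]
1.31 [-0.001, -0.179, -0.131]
1.39 [-0.001, -0.193, -0.131]
1.46 [-0.001, -0.207, -0.129]
1.54 [-0.001, -0.221, -0.126]
1.62 [-0.001, -0.234, -0.122]
1.7 [-0.001, -0.247, -0.116]
1.77 [-0.001, -0.26, -0.11]
1.85 [-0.001, -0.272, -0.103]
```

>>> carry_out:
  slide:
    - [0,-0.004,-0.013]
    - [0,-0.01,-0.026]
    - [0,-0.016,-0.039]
    - [0,-0.024,-0.051]
    - [0,-0.032,-0.062]
    - [0,-0.041,-0.073]
    - [0,-0.051,-0.083]
    - [0,-0.062,-0.092]
  roll: [0,0,0,0,0,0,0,0]
  claw: [0.005,0.005,0.005,0.005,0.005,0.005,0.005,0.005]

```text
clock: 8.85
position: [545.5, 89.0, 379.3]
ee_rot: [-0.679, 0.734, 0.004, -0.004]
contact_force: [-15.8, 8.9, 7.0]
gripper_width: 9.7
grasp_force: 58.5
```

Run:
```python
from h import *
go(read_state()["position"])
p=get_image("scene")
cv2.imwrite("pics/s3.png",cv2.resize(p["img"][120:270,250:450],None,fx=4,fy=4)[...,::-1])
```

```text
slide [0.0, 0.0, 0.0] roll 0 | yaw 175.5 pos [545.5  89.  379.3] F [-15.8   8.9   7. ] q6 -0.53 w 9.7 t 8.85
```

View pics/s3.png

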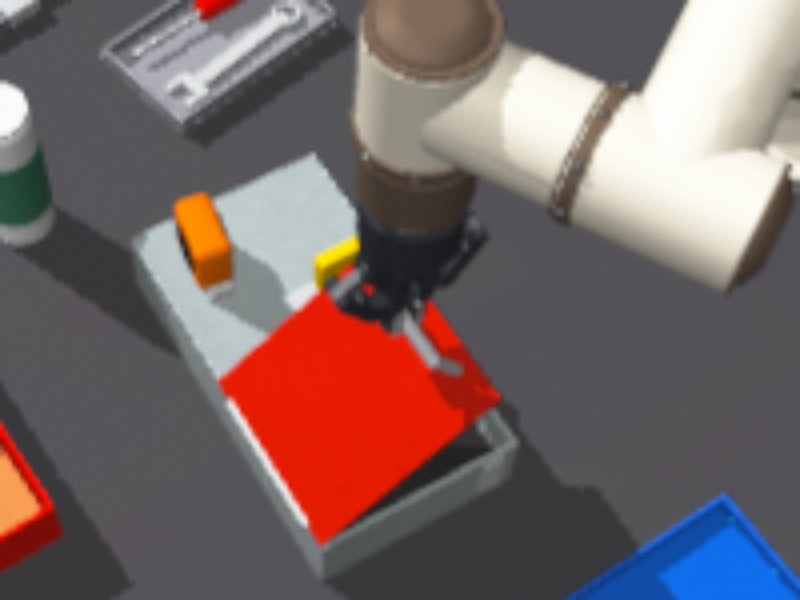

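The picture shows the lid lifting with the gripper, its free corner at (500,400), and the bar is still held. I'll continue along the arc.

>>> carry_out:
  slide:
    - [0,-0.011,-0.008]
    - [0,-0.023,-0.016]
    - [0,-0.035,-0.022]
    - [0,-0.048,-0.028]
    - [0,-0.062,-0.032]
    - [0,-0.075,-0.035]
    - [0,-0.089,-0.038]
    - [0,-0.103,-0.039]
  roll: [0,0,0,0,0,0,0,0]
  claw: [0.005,0.005,0.005,0.005,0.005,0.005,0.005,0.005]

```text
clock: 9.9
position: [650.7, 81.1, 422.0]
ee_rot: [-0.679, 0.734, -0.0, 0.002]
contact_force: [-5.8, 5.8, 7.5]
gripper_width: 9.6
grasp_force: 62.3
```

>>> carry_out:
  slide:
    - [0,-0.014,0.0]
    - [0,-0.028,0.001]
    - [0,-0.042,0.003]
    - [0,-0.056,0.006]
    - [0,-0.069,0.01]
    - [0,-0.082,0.015]
    - [0,-0.095,0.021]
    - [0,-0.095,0.021]
  roll: [0,0,0,0,0,0,0,0]
  claw: [0.005,0.005,0.005,0.005,0.005,0.005,0.005,0.005]

```text
clock: 10.9
position: [747.2, 73.1, 397.7]
ee_rot: [-0.679, 0.734, -0.002, 0.003]
contact_force: [4.0, 3.7, 0.5]
gripper_width: 9.8
grasp_force: 64.1
```

Run:
```python
from h import *
go(read_state()["position"])
s=read_state()["position"];h=case([95,84,78]);d=s-[0,0,155]-h
print(d, 163.75*np.pi/180-np.arctan2(d[2],d[0]))
p=get_image("scene")
cv2.imwrite("pics/s4.png",cv2.resize(p["img"][100:280,220:460],None,fx=3.3,fy=3.3)[...,::-1])
```

```text
slide [0.0, 0.0, 0.0] roll 0 | yaw 175.5 pos [747.2  73.1 397.7] F [4.  3.7 0.5] q6 -0.39 w 9.8 t 10.9
[ 86.34799658  -7.69658099 164.66201519] 1.7701532111371379
```

View pics/s4.png

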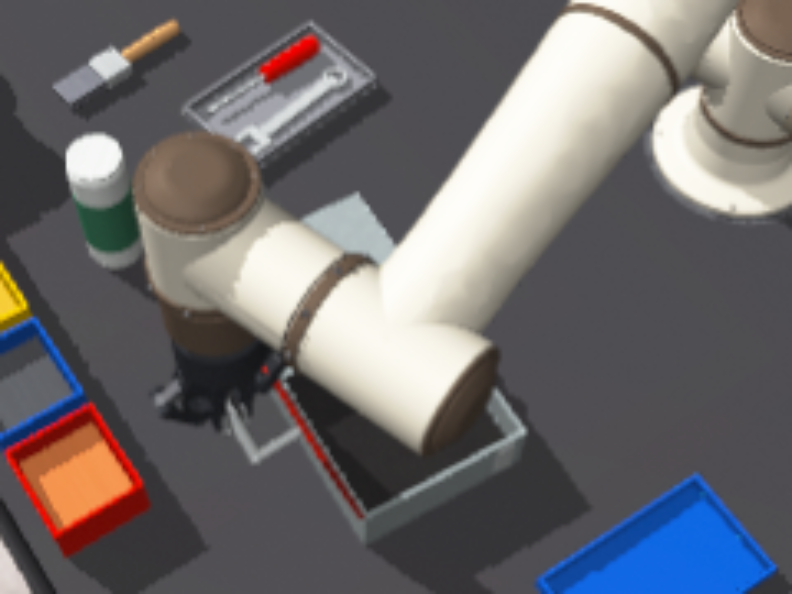

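The lid is seen nearly edge-on at (310,440), past upright, with the window open. I'll release gently, go straight up, then come back over the window.

>>> carry_out:
  slide:
    - [0,0,0]
    - [0,0,0]
    - [0,0,-0.03]
    - [0,0,-0.08]
    - [0,0,-0.1]
    - [0,0.06,-0.1]
    - [0,0.12,-0.1]
    - [0,0.18,-0.1]
  roll: [0,0,0,0,0,0,0,0]
  claw: [0.028,0.028,0.028,0.028,0.028,0.06,0.06,0.06]

```text
clock: 11.95
position: [564.2, 86.4, 496.1]
ee_rot: [-0.679, 0.735, -0.0, -0.001]
contact_force: [0.0, 1.1, -0.3]
gripper_width: 60.1
grasp_force: 0.0
```

>>> carry_out:
  slide:
    - [0,0.06,0]
    - [0,0.12,0]
    - [0,0.15,0]
    - [0,0.15,0]
  roll: [0,0,0,0]
  claw: [0.06,0.06,0.06,0.06]

```text
clock: 12.45
position: [414.4, 97.9, 497.5]
ee_rot: [-0.679, 0.734, -0.0, 0.001]
contact_force: [0.4, 0.2, 0.7]
gripper_width: 60.3
grasp_force: 0.0
```

Run:
```python
from h import *
go(read_state()["position"])
p=get_image("top")
cv2.imwrite("pics/t5.png",cv2.resize(p["img"][130:270,220:420],None,fx=4,fy=4)[...,::-1])
C=cloud(p);hsv=cv2.cvtColor(p["img"],cv2.COLOR_RGB2HSV);H,S,V=[hsv[...,i].astype(int) for i in range(3)]
D=C-CASE;c,s=np.cos(YAW),np.sin(YAW);cx=D[...,0]*c+D[...,1]*s;cy=-D[...,0]*s+D[...,1]*c;z=C[...,2]
m=(abs(cx)<88)&(cy>-5)&(cy<162)&(z>50)&(z<72)
r=cv2.minAreaRect(np.c_[cx[m],cy[m]].astype(np.float32));print(m.sum(),r,np.percentile(cx[m],[2,50,98]),np.percentile(cy[m],[2,98]))
my=(abs(cx)<88)&(cy>-5)&(cy<162)&(abs(H-27)<8)&(S>110)&(z<80)
print("yel",my.sum(),np.percentile(cx[my],[2,50,98]),np.percentile(cy[my],[2,98]),np.median(z[my]))
for q in place_of(p,"level_center")[:2]: print(q,at_z(p,q["at"],45))
```

```text
slide [0.0, 0.0, 0.0] roll 0 | yaw 175.6 pos [414.4  97.9 497.5] F [0.4 0.2 0.7] q6 -0.69 w 60.3 t 12.45
394 ((31.728315353393555, 78.09479522705078), (112.46295928955078, 166.27427673339844), 0.14227308332920074) [-22.08867814  -1.05933814  87.76560943] [ -2.89115763 136.49709121]
yel 297 [-23.07295293  -3.82337314  23.75581964] [ 0.33479578 82.51028859] 58.349720609761334
{'at': [322.2, 202.1], 'conf': 0.65} [568.02358235  10.23072258  45.        ]
{'at': [165.9, 185.7], 'conf': 0.27} [621.44695531 520.45603038  45.        ]
```

View pics/t5.png

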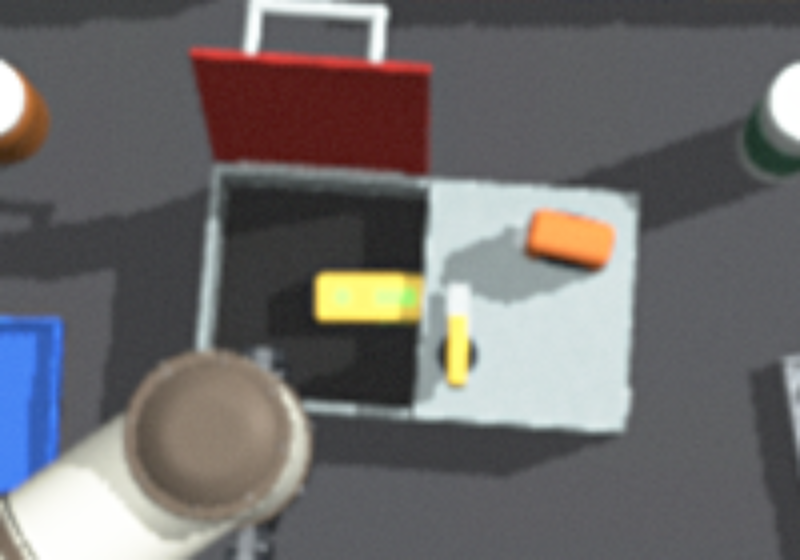

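The top view shows the lid open (red face at 310,110) and the level at (370,297), visible from the roof edge at 425 to its end at about 315.

Run:
```python
from h import *
p=get_image("top");I=p["img"]
for u in range(290,330,1):
    print(u,I[204,u].tolist(),at_z(p,[u,204],60)[:2].round(),round(float(cloud(p)[204,u,2])), end=" ; ")
C=cloud(p);hsv=cv2.cvtColor(I,cv2.COLOR_RGB2HSV);H,S=hsv[...,0].astype(int),hsv[...,1]
m=(abs(H-27)<8)&(S>110);m[:190]=0;m[216:]=0;m[:,:290]=0;m[:,325:]=0
m&=(hsv[...,2]>170)
P=np.array([at_z(p,[u,v],60)[:2] for v,u in zip(*np.nonzero(m))])
cols=np.unique(P[:,1].round(-1));print()
for a in cols:
    q=P[abs(P[:,1]-a)<5];print(a,q[:,0].min().round(),q[:,0].max().round())
```

```text
290 [40, 39, 40] [560. 113.] 34 ; 291 [40, 42, 40] [560. 110.] 30 ; 292 [36, 40, 35] [560. 107.] 25 ; 293 [38, 37, 40] [560. 103.] 31 ; 294 [40, 40, 42] [560. 100.] 33 ; 295 [37, 38, 39] [560.  97.] 32 ; 296 [32, 33, 38] [560.  94.] 37 ; 297 [44, 42, 43] [560.  91.] 61 ; 298 [116, 102, 60] [560.  87.] 59 ; 299 [240, 205, 93] [560.  84.] 61 ; 300 [255, 255, 122] [560.  81.] 66 ; 301 [255, 252, 125] [560.  78.] 59 ; 302 [254, 252, 129] [560.  75.] 57 ; 303 [249, 255, 144] [560.  71.] 60 ; 304 [234, 255, 160] [560.  68.] 63 ; 305 [225, 255, 161] [560.  65.] 55 ; 306 [232, 255, 161] [560.  62.] 57 ; 307 [246, 255, 149] [560.  59.] 63 ; 308 [254, 252, 131] [560.  55.] 55 ; 309 [255, 249, 125] [560.  52.] 59 ; 310 [254, 249, 123] [560.  49.] 60 ; 311 [254, 249, 124] [560.  46.] 62 ; 312 [255, 251, 127] [560.  43.] 60 ; 313 [251, 254, 140] [560.  39.] 67 ; 314 [235, 255, 158] [560.  36.] 62 ; 315 [227, 255, 162] [560.  33.] 61 ; 316 [227, 255, 159] [560.  30.] 66 ; 317 [228, 255, 161] [560.  27.] 56 ; 318 [228, 255, 160] [560.  23.] 59 ; 319 [225, 255, 156] [560.  20.] 60 ; 320 [196, 254, 136] [560.  17.] 57 ; 321 [170, 247, 120] [560.  14.] 61 ; 322 [165, 243, 115] [560.  11.] 63 ; 323 [185, 236, 106] [560.   7.] 61 ; 324 [216, 218, 104] [560.   4.] 57 ; 325 [227, 216, 167] [560.   1.] 63 ; 326 [208, 218, 213] [560.  -2.] 77 ; 327 [163, 178, 181] [560.  -5.] 78 ; 328 [145, 158, 159] [560.  -9.] 72 ; 329 [145, 158, 159] [560. -12.] 73 ; 
0.0 544.0 576.0
10.0 544.0 576.0
20.0 544.0 579.0
30.0 544.0 579.0
40.0 544.0 579.0
50.0 544.0 579.0
60.0 544.0 579.0
70.0 544.0 579.0
80.0 544.0 579.0
```

Black end at y≈89, vials centred at y≈66 and 20, so the level's centre is near (561, 19), about 50 mm hidden, in line with world y.

Run:
```python
from h import *
go([561,42,206],180)
```

```text
slide [0.045, -0.1479, 0.2906] roll -4.5 | yaw 175.5 pos [417.   98.6 496.6] F [-0.1  0.7 -0. ] q6 -0.69 w 59.9 t 12.6
```

>>> carry_out:
  slide:
    - [0.045,-0.148,0.05]
    - [0.045,-0.148,0.1]
    - [0.045,-0.148,0.15]
    - [0.045,-0.148,0.19]
    - [0.045,-0.148,0.19]
    - [0.045,-0.148,0.19]
    - [0.045,-0.148,0.19]
  roll: [-4.5,-4.5,-4.5,-4.5,-4.5,-4.5,-4.5]
  claw: [0.065,0.065,0.065,0.065,0.065,0.065,0.065]

```text
clock: 13.48
position: [561.3, 42.7, 309.2]
ee_rot: [0.707, -0.707, 0.001, -0.002]
contact_force: [-0.3, 0.1, 0.6]
gripper_width: 65.1
grasp_force: 0.0
```

Run:
```python
from h import *
go([561,42,206],180)
```

```text
slide [0.0008, 0.0008, 0.1032] roll 0.0 | yaw -180.0 pos [561.3  42.7 309.2] F [-0.3  0.1  0.6] q6 -0.36 w 65.1 t 13.47
```

>>> carry_out:
  slide:
    - [0.001,0,0.05]
    - [0.001,0,0.08]
    - [0.001,0,0.101]
    - [0.001,0,0.101]
    - [0.001,0,0.101]
    - [0.001,0,0.101]
    - [0.001,0,0.101]
    - [0.001,0,0.101]
  roll: [0,0,0,0,0,0,0,0]
  claw: [0.065,0.065,0.065,0.065,0.065,0.03,0.03,0.03]

```text
clock: 14.48
position: [561.2, 41.5, 207.1]
ee_rot: [0.707, -0.707, 0.001, -0.001]
contact_force: [-1.5, 0.4, 7.2]
gripper_width: 35.2
grasp_force: 62.3
```

>>> carry_out:
  slide:
    - [0,0,0]
    - [0,0,0]
  roll: [0,0]
  claw: [0.03,0.03]

```text
clock: 14.72
position: [561.2, 41.5, 207.1]
ee_rot: [0.707, -0.707, 0.001, -0.001]
contact_force: [-1.8, 1.0, 6.8]
gripper_width: 34.9
grasp_force: 62.3
```

Run:
```python
from h import *
s=read_state();go(s["position"]+[0,65,0],180)
```

```text
slide [-0.065, -0.0, 0.0] roll 0.0 | yaw -180.0 pos [561.2  41.5 207.1] F [-1.8  1.   6.8] q6 -0.36 w 34.9 t 14.72
```

Gripped at 35 mm. Slide toward +y (tool -x), no lifting.

>>> carry_out:
  slide:
    - [-0.01,0,0]
    - [-0.02,0,0]
    - [-0.03,0,0]
    - [-0.04,0,0]
    - [-0.05,0,0]
    - [-0.058,0,0]
    - [-0.065,0,0]
    - [-0.065,0,0]
  roll: [0,0,0,0,0,0,0,0]
  claw: [0.03,0.03,0.03,0.03,0.03,0.03,0.03,0.03]

```text
clock: 15.72
position: [561.2, 106.3, 207.1]
ee_rot: [0.707, -0.707, 0.001, -0.001]
contact_force: [-0.5, -0.5, 6.7]
gripper_width: 34.8
grasp_force: 62.3
```

Run:
```python
from h import *
go(read_state()["position"])
p=get_image("top")
cv2.imwrite("pics/t6.png",cv2.resize(p["img"][130:270,220:420],None,fx=4,fy=4)[...,::-1])
```

```text
slide [0.0, 0.0, 0.0] roll 0 | yaw -180.0 pos [561.2 106.3 207.1] F [-0.5 -0.5  6.7] q6 -0.47 w 34.8 t 15.72
```

View pics/t6.png

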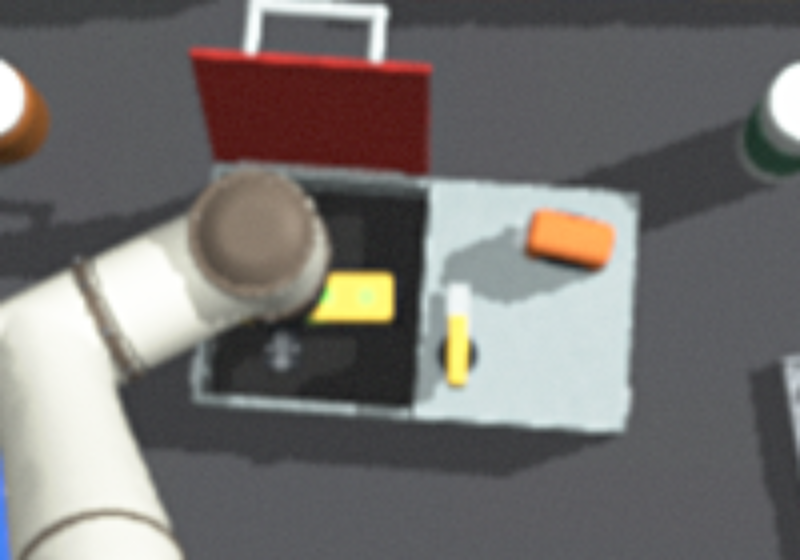

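The level's right end is at (398,297), clear of the roof edge at 420. Lift straight up.

>>> carry_out:
  slide:
    - [0,0,-0.01]
    - [0,0,-0.03]
    - [0,0,-0.05]
    - [0,0,-0.075]
    - [0,0,-0.1]
    - [0,0,-0.12]
    - [0,0,-0.135]
    - [0,0,-0.135]
  roll: [0,0,0,0,0,0,0,0]
  claw: [0.03,0.03,0.03,0.03,0.03,0.03,0.03,0.03]

```text
clock: 16.77
position: [560.7, 106.3, 341.4]
ee_rot: [-0.707, 0.707, -0.0, 0.001]
contact_force: [0.4, -0.5, -3.4]
gripper_width: 34.8
grasp_force: 61.1
```

>>> carry_out:
  slide:
    - [-0.02,0.01,0]
    - [-0.05,0.03,0]
    - [-0.09,0.05,0]
    - [-0.13,0.07,0]
    - [-0.17,0.09,0]
    - [-0.21,0.11,0]
    - [-0.24,0.13,0]
    - [-0.26,0.139,0]
  roll: [-5,-15,-25,-35,-45,-55,-65,-73]
  claw: [0.03,0.03,0.03,0.03,0.03,0.03,0.03,0.03]

```text
clock: 17.77
position: [420.3, 367.4, 339.0]
ee_rot: [0.989, -0.145, -0.001, 0.001]
contact_force: [0.1, -0.3, -2.4]
gripper_width: 34.4
grasp_force: 61.2
```

>>> carry_out:
  slide:
    - [0,0,0]
    - [0,0,0]
    - [0,0,0]
  roll: [-9,-17,-17]
  claw: [0.03,0.03,0.03]

```text
clock: 18.15
position: [421.4, 366.1, 339.2]
ee_rot: [1.0, -0.001, -0.001, 0.001]
contact_force: [-0.3, 0.0, -3.8]
gripper_width: 34.9
grasp_force: 61.1
```

Run:
```python
from h import *
go([422,366,183],90)
p=get_image("scene")
cv2.imwrite("pics/s7.png",cv2.resize(p["img"][170:350,320:560],None,fx=3.3,fy=3.3)[...,::-1])
```

```text
slide [0.0009, -0.0002, 0.1562] roll -0.1 | yaw -90.1 pos [421.4 366.1 339.2] F [-0.3  0.  -3.8] q6 0.56 w 34.9 t 18.15
```

View pics/s7.png

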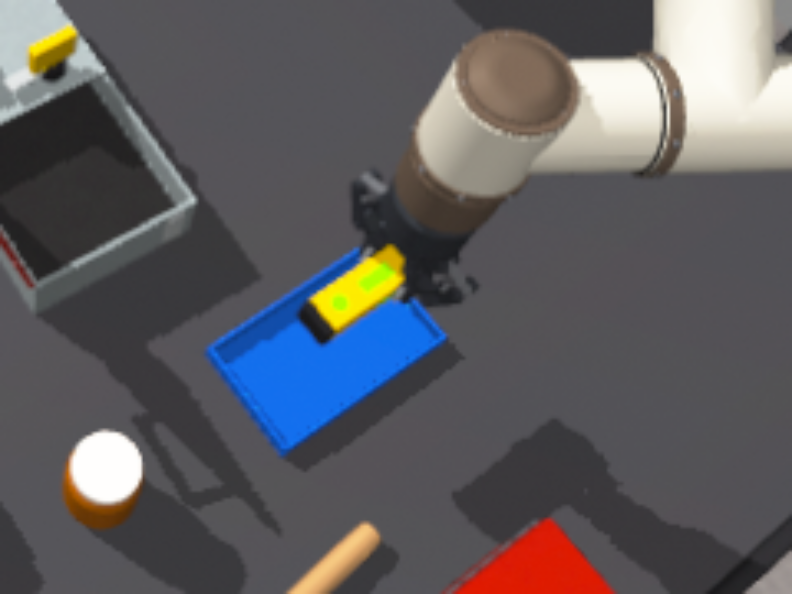

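The level is held level over the tray, with its far end at (320,320). Lower it.

>>> carry_out:
  slide:
    - [0,0,0.03]
    - [0,0,0.06]
    - [0,0,0.09]
    - [0,0,0.115]
    - [0,0,0.135]
    - [0,0,0.148]
    - [0,0,0.153]
    - [0,0,0.154]
  roll: [0,0,0,0,0,0,0,0]
  claw: [0.03,0.03,0.03,0.03,0.03,0.03,0.03,0.03]

```text
clock: 19.2
position: [421.9, 366.4, 186.7]
ee_rot: [1.0, -0.0, 0.0, -0.0]
contact_force: [-0.1, -0.3, -2.8]
gripper_width: 35.0
grasp_force: 61.2
```

>>> carry_out:
  slide:
    - [0,0,0.001]
    - [0,0,0.002]
    - [0,0,0.003]
    - [0,0,0.003]
  roll: [0,0,0,0]
  claw: [0.03,0.03,0.03,0.03]

```text
clock: 19.7
position: [421.7, 366.3, 183.6]
ee_rot: [1.0, -0.0, 0.0, -0.0]
contact_force: [0.2, 0.3, -2.9]
gripper_width: 35.0
grasp_force: 61.2
```

>>> carry_out:
  slide:
    - [0,0,0.001]
    - [0,0,0.002]
    - [0,0,0.002]
  roll: [0,0,0]
  claw: [0.03,0.03,0.03]

```text
clock: 20.08
position: [421.7, 366.3, 182.1]
ee_rot: [1.0, 0.0, 0.0, -0.0]
contact_force: [-2.2, -0.9, 3.9]
gripper_width: 34.9
grasp_force: 61.7
```

Contact: the force has changed sign. Release and rise.

>>> carry_out:
  slide:
    - [0,0,0]
    - [0,0,0]
    - [0,0,0]
    - [0,0,-0.03]
    - [0,0,-0.08]
    - [0,0,-0.14]
    - [0,0,-0.2]
    - [0,0,-0.2]
  roll: [0,0,0,0,0,0,0,0]
  claw: [0.045,0.06,0.06,0.06,0.06,0.06,0.06,0.06]

```text
clock: 21.08
position: [422.4, 367.0, 387.6]
ee_rot: [1.0, 0.0, 0.004, -0.005]
contact_force: [-1.0, 0.2, -1.0]
gripper_width: 60.0
grasp_force: 0.0
```

>>> carry_out:
  slide:
    - [-0.02,0,0]
    - [-0.05,0,0]
    - [-0.05,0,0]
    - [-0.05,0,0]
  roll: [0,0,0,0]
  claw: [0.06,0.06,0.06,0.06]

```text
clock: 21.58
position: [371.3, 366.3, 380.7]
ee_rot: [1.0, 0.0, -0.0, 0.001]
contact_force: [0.8, 0.4, -0.1]
gripper_width: 60.4
grasp_force: 0.0
```

Run:
```python
from h import *
go(read_state()["position"])
p=get_image("scene")
cv2.imwrite("pics/s8.png",cv2.resize(p["img"][170:350,290:530],None,fx=3.3,fy=3.3)[...,::-1])
for q in place_of(p,"level_center")[:1]: print(q,at_z(p,q["at"],20))
```

```text
slide [0.0, 0.0, 0.0] roll 0 | yaw -90.0 pos [371.3 366.3 380.7] F [ 0.8  0.4 -0.1] q6 0.48 w 60.4 t 21.57
{'at': [422.1, 271.3], 'conf': 0.6} [430.20304181 365.37554037  20.        ]
```

View pics/s8.png

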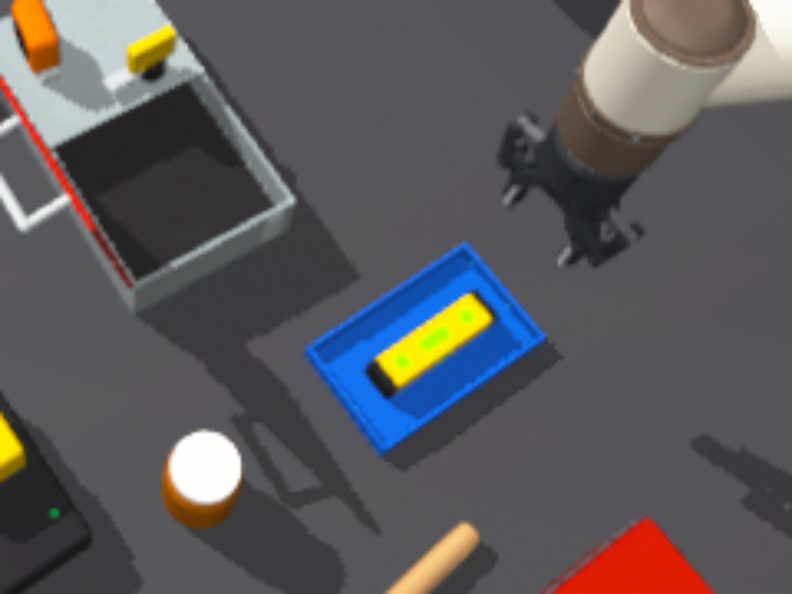

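The level (432,343) lies centred and flat in the tray, the lid stands open at (70,190), and the gripper is clear of everything.

```bash
python3 -c "
from bench import job_done;print(job_done())"
```

```text
the job is handed in; nothing more can be done
None
```

The job is handed in: the latch was turned first, the lid was then swung back and left open, and the level was slid out, lifted and set down flat and lengthwise in the blue tray; the judge returned no verdict.

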